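# Turn the heating up four clicks

### The arm

A 6-joint arm with a two-finger parallel gripper is mounted at the origin on the work surface. World frame = base frame: x ahead of the robot, y to its left, z up, the work surface at z = 0. Lengths are in m, angles in rad, forces in N, time in s.
With the tool pointing down it reaches from about 0.35 to 0.925 m from the base axis. Payload 6.4 kg.
Tool frame: the origin (TCP) lies midway between the tips of the shut fingers; the grasp point (between the pads) lies 19 mm behind it (tcp_to_grasp is the distance from the TCP to the grasp point, in m); z points along the fingers, y is the line along which they close (so a half turn about z gives the same grasp; the last joint's range is limited). The gripper opens to 94 mm and grips with 3 to 60 N. Pads are 16 mm wide; open, the fingers measure 119 mm over their backs; the gripper's body (75 mm by 177 mm) begins 78 mm behind the grasp point.
Start: joints at [1.069, 0.245, 1.558, -0, 1.339, -0.174], TCP at [0.209, 0.615, 0.205] pointing down, gripper open.
Joint ranges: [-3.13, 3.13], [-1.02, 2.26], [0.13, 2.54], [-0.95, 4.09], [0.21, 2.88], [-2.74, 2.74]. Speed limits (rad/s): [2.57, 2.57, 3.14, 3.14, 3.14, 3.14].

### API

Orientations are given as [roll, pitch, yaw] about the fixed x, y, z axes, in that order (R = Rz(yaw) Ry(pitch) Rx(roll)).
In Python, from cell import * gives the robot as it stands. The module is installed in compiled form; this text tells all that it offers.
- The arm moves only by the tool move_arm, never from a script. Its argument "series" is a list of rows, each a list of 2 entries, a list of its own where there are three numbers: the shift along the tool's x, y, z in m, then the turn about the tool's z in rad. A call has 1 to 10 rows; each row shifts and turns the commanded pose from where the row before left it, along the tool's axes as they then stand; what a row does not reach is not made up. A row lasts 1/10 s, in which the tool goes at most 50 mm and 8.59 degrees, less where a joint would pass 70% of its speed; a pose out of reach is approached as far as the arm can. A call is refused whole if a number of a shift passes 0.05 or a number of a turn 0.15, either way. A call with a gripper value outside its range is refused whole. "fingers" is the finger opening in m, from 0 to 0.094, set as the call begins (left out, the last holds). The fingers move at their own pace and stop on an object; "grip_force" is the grip in N (left out, the last holds). Time passes only in rows, so rows that do not move let the fingers close. It gives the time, the measured TCP pose, the force, the opening and the grip force at its end, in the units of the state.
- get_obs(): the state, without advancing time (a new reading comes with each control period).
- camera(name): name is "side" or "top" or "wrist"; returns the picture (384x512x3 uint8, red, green, blue); there is no depth.
- camera_params(name): a dict with "fx", "fy", "cx", "cy" (pixels), "R" (3x3) and "t" (3): a world point X has camera coordinates R X + t; the wrist camera has in their place "T_tool_cam" (4x4, takes a point from camera to tool coordinates, whose origin is the TCP and whose axes are the flange's). Camera axes: x right, y down, z forward; pixel columns grow to the right and rows downward; lengths in m; the calibration is good to about 2 mm. A picture is of the moment at which its call begins: read the wrist's pose just before it. camera_params takes no time and is no camera call.
- finish_job(): hands the job in; it is judged then, once.
The state is a dict: "time_s": time; "joints": joint angles; "dq": joint speeds; "tau": joint torques, N m; "ee_pos": TCP position; "eef_rot": TCP orientation; "ft_force": force on the tool from outside, world axes, zero at the start; "ft_torque": the same for the moment, N m; "opening": finger opening in m; "grasp_force": force on a finger pad.
Only numpy, scipy, OpenCV 4.12 (cv2) and the standard library are available. Lean on these libraries where they do the work, as an engineer would, in place of code of your own. Each camera call takes 0.05 s, during which the arm holds its last target. There are 200 camera calls.

### The job

Turn the heating up: with a fingertip against the side of its fin, push the dial of the heating controller clockwise (seen from above) exactly four clicks from where it stands, without going past the fourth. Then press the round save key fully in with a fingertip and let it come back up. Only touch and push: do not grip the fin from both sides, do not pull the dial cap up off its spindle, and leave the tin, mug, flask and remote where they stand.

Things in the scene. Friction and masses are not known exactly. Their poses are not given: they have to be found in the camera images.
- unit: the heating controller: a flat off-white box 112 (x) x 170 (y) x 30 mm high, fixed to the table. Origin: centre of its underside, z up. The dial's vertical axis is at x 0, y -30 mm in this frame, the save key's at x 0, y 55 mm. At the start the fin points anywhere from 110 to 35 degrees anticlockwise of this frame's +x
- dial_centre (a point): on the dial's axis in the flat top of its white cap (a disc 84 mm across), 43.5 mm above the table. Click stops are 24 degrees apart; it starts at rest in one, with two more below and six above before the end stops. Leaving a stop takes about 0.16 N m (4 to 7 N on the fin); past half way it snaps on into the next stop by itself and stays there when let go
- fin_tip (a point): middle of the outer end of the fin's top edge: 40 mm from the dial's axis, 16 mm above the cap's top; turns with the dial. The fin, the dial's pointer, is an upright black bar standing radially on the cap, 8 to 40 mm from the axis, 12 mm thick, 16 mm high. x points outward along the fin, z up
- fin_rear: the half of the fin on its anticlockwise side, 6 mm thick: the side to push on. Origin on the dial's axis in the cap's top face, x outward along the fin, y to the anticlockwise side, its face at y = 6 mm
- fin_lead: the other half of the fin, on its clockwise side, 6 mm thick. Same origin and axes, its face at y = -6 mm
- dial_cap (a joint): how far the dial cap (with fin) is pulled up off its spindle, m; 0 is seated, as it starts. It lifts with about 6 N or more
- save_key (a joint): travel of the save key, m: 0 up, 0.006 fully in. Springs back; fully in takes 5 N
- save_key_top (a point): centre of the top of the round white save key, 32 mm across, that stands in a low grey collar (its top 52 mm above the table) on the unit; pressed straight down
- tin: bystander: round blue ceramic box, 84 mm across, 44 mm high, loose. Origin: centre of its underside
- mug: bystander: white mug, 80 mm across plus handle, 85 mm high, loose. Origin: centre of its underside
- flask: bystander: blue porcelain flask, 60 mm across, 118 mm high, loose. Origin: centre of its underside
- remote: bystander: black remote control 165 x 46 x 19 mm, lying flat, loose. Origin: centre of its underside
Mind the look-alikes: they are no part of the job. What is shaped like the unit but orange is not meant.

How it is judged:
By the outcome, as a careful person would: the job done as asked, in the order asked, and still so for the second after the job is handed in, with the robot touching nothing.
It also fails if it takes over 53 s, if anything falls off the work surface, if the arm or the gripper's body presses on something with over 40 N, if the wrist force passes 120 N, or if a joint passes its speed limit or range.

## Working session

There is one attempt and no reset: what is moved stays moved. The work goes in short steps, Python scripts to look and compute and a tool call to move; the robot and the scene stay as the last step left them, time stands still between calls to the robot, and variables do not carry over. Pictures are saved under pics/ and viewed, at most 10 in all, crops included, and the job is handed in when it is done.

Besides the shell and the picture viewer there is one more tool, called after ">>>" as name([rows], argument=value, ...), one row to a line, values as JSON. move_arm: Moves the arm, as the interface text tells. Its arguments: {"type":"object","properties":{"series":{"type":"array"},"fingers":{"type":"number"},"grip_force":{"type":"number"}},"required":["series"]}

```bash
mkdir -p pics
python3 - <<'E'
from cell import *
import cv2,numpy as np
o=get_obs();print(o['time_s'],o['ee_pos'],o['eef_rot'],o['opening'])
ims=[]
for n in("top","side","wrist"):
    im=camera(n);cv2.imwrite(f'pics/{n}0.png',im[:,:,::-1]);p=camera_params(n)
    print(n,{k:np.round(np.array(v),4).tolist() for k,v in p.items()})
E
```

```text
0.0 [0.20898692 0.61488084 0.20437502] [-3.13978371e+00 -3.09633213e-04  2.81381936e+00] 0.09384871987146401
top {'fx': 382.9439, 'fy': 382.9439, 'cx': 247.0218, 'cy': 192.7272, 'R': [[0.0004, -0.9999, -0.0112], [-0.9958, 0.0006, -0.0912], [0.0912, 0.0112, -0.9958]], 't': [0.0897, 0.5636, 1.0165]}
side {'fx': 460.0297, 'fy': 460.0297, 'cx': 254.1713, 'cy': 197.1317, 'R': [[0.7599, -0.6498, -0.0196], [-0.4431, -0.4957, -0.747], [0.4757, 0.5763, -0.6646]], 't': [-0.3901, 0.3304, 0.734]}
wrist {'fx': 325.0098, 'fy': 325.0098, 'cx': 256.4841, 'cy': 191.5285, 'T_tool_cam': [[0.0007, -0.9603, -0.2791, 0.0824], [1.0, 0.0006, 0.0006, -0.0003], [-0.0005, -0.2791, 0.9603, -0.1787], [0.0, 0.0, 0.0, 1.0]]}
```

View pics/top0.png

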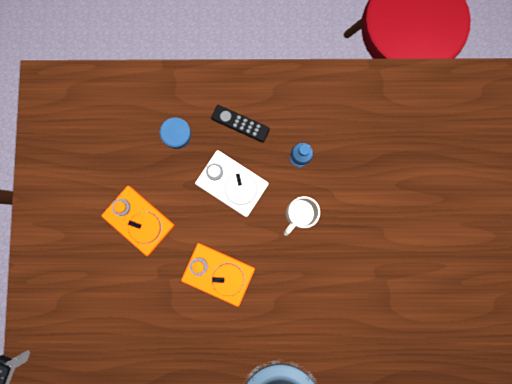

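View pics/side0.png

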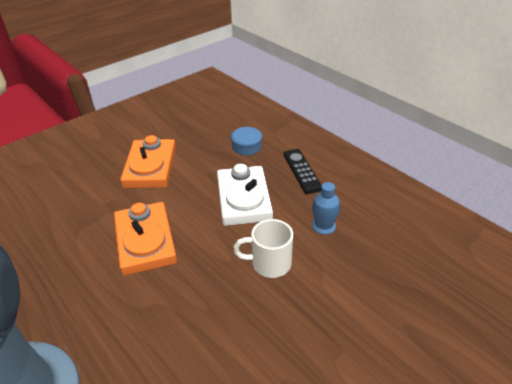

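Top view: the white unit sits at about (232,183), key at (215,172), dial at (240,189), and the fin is black near (239,180). The remote, tin, flask and mug surround it. Next I measure them.

```bash
cat > h.py <<'E'
import numpy as np,cv2
from cell import *
def ray(n,uv,z,T=None):
    p=camera_params(n);d=np.array([(uv[0]-p['cx'])/p['fx'],(uv[1]-p['cy'])/p['fy'],1.])
    if T is None: R=np.array(p['R']);c=-R.T@np.array(p['t']);d=R.T@d
    else: M=T@np.array(p['T_tool_cam']);c=M[:3,3];d=M[:3,:3]@d
    return c+d*(z-c[2])/d[2]
def proj(n,X):
    p=camera_params(n);q=np.array(p['R'])@X+np.array(p['t']);return np.array([p['fx']*q[0]/q[2]+p['cx'],p['fy']*q[1]/q[2]+p['cy']])
E
python3 - <<'E'
from h import *
for n,win in(("top",(190,145,275,222)),("side",(210,158,278,228))):
    im=cv2.imread(f'pics/{n}0.png');x0,y0,x1,y1=win
    m=np.zeros(im.shape[:2],np.uint8);s=im[y0:y1,x0:x1].astype(int)
    w=(s.min(2)>110)&(s.max(2)-s.min(2)<60);m[y0:y1,x0:x1]=w
    cs,_=cv2.findContours(m,cv2.RETR_EXTERNAL,cv2.CHAIN_APPROX_NONE);c=max(cs,key=cv2.contourArea)
    f=np.zeros_like(m);cv2.drawContours(f,[c],-1,1,-1)
    dark=(im.max(2)<70)&(f>0);v,u=np.nonzero(dark);print(n,'dark px',len(u))
    if n=="top":
        P=np.array([ray(n,q[0],.03)[:2] for q in c],np.float32)
        r=cv2.minAreaRect(P);print('rect',r)
        C=np.array(r[0]);
    if len(u):
        Q=np.array([ray(n,q,.0595)[:2] for q in zip(u,v)],np.float32);print('fin',cv2.minAreaRect(Q), Q.mean(0))
        print('finpx',u.min(),u.max(),v.min(),v.max())
    print('keyray',ray("top",(214.5,171.5),.05),'dial',ray("top",(240,189),.0435))
    cv2.imwrite(f'pics/{n}c.png',cv2.resize(im[y0-10:y1+10,x0-20:x1+20],None,fx=6,fy=6,interpolation=cv2.INTER_CUBIC))
E
```

```text
top dark px 24
rect ((0.5902517437934875, 0.13207776844501495), (0.17222680151462555, 0.11401598155498505), 56.94969177246094)
fin ((0.5970544219017029, 0.1121000424027443), (0.027713924646377563, 0.005189654417335987), 11.376569747924805) [0.596984  0.1120652]
finpx 237 240 174 184
keyray [0.61859922 0.17647987 0.05      ] dial [0.57212168 0.10829529 0.0435    ]
side dark px 62
fin ((0.5926679372787476, 0.10299691557884216), (0.036296263337135315, 0.013484585098922253), 16.713930130004883) [0.5923747  0.10309435]
finpx 246 255 180 190
keyray [0.61859922 0.17647987 0.05      ] dial [0.57212168 0.10829529 0.0435    ]
```

View pics/topc.png

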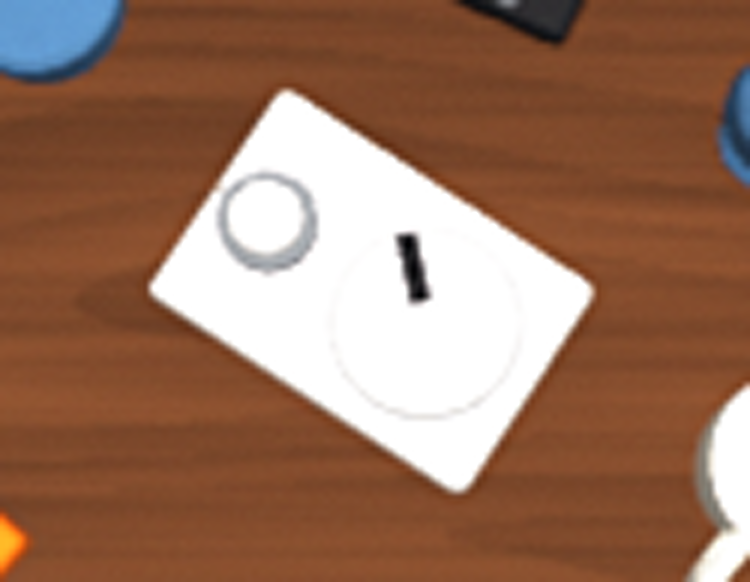

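The rectangle measures 172 x 114 mm, which matches the unit. That puts the dial at about (0.574, 0.107), the key at about (0.620, 0.178) and the fin at about 11.4° world, or 44.5° in the unit frame, which is within the given range. I'll move to hover behind the fin with the fingers shut.

>>> move_arm([
  [[-0.04,-0.0248,0],0],
  [[-0.04,-0.0248,0],0],
  [[-0.04,-0.0248,0],0],
  [[-0.04,-0.0248,0],0],
  [[-0.04,-0.0248,0],0],
  [[-0.04,-0.0248,0],0],
  [[-0.04,-0.0248,0],0],
  [[-0.04,-0.0248,0],0],
  [[-0.04,-0.0248,0],0],
  [[-0.04,-0.0248,0],0],
], fingers=0, grip_force=5)

```text
time_s: 1.15
ee_pos: [0.5089, 0.2501, 0.2053]
eef_rot: [-3.142, -0.0, 2.814]
ft_force: [0.6, -0.4, 0.2]
opening: 0.0176
grasp_force: 0.0
```

>>> move_arm([
  [[-0.04,-0.0248,0],0],
  [[-0.04,-0.0248,0],0],
  [[-0.04,-0.0248,0],0],
  [[0,0,0],0.149],
  [[0,0,0],0.149],
  [[0,0,0],0.149],
  [[0,0,0],0.149],
  [[0,0,0],0.149],
  [[0,0,0],0.149],
  [[0,0,0],0.149],
])

```text
time_s: 2.15
ee_pos: [0.5975, 0.1427, 0.205]
eef_rot: [-3.141, -0.0, 1.765]
ft_force: [0.0, -0.8, 0.6]
opening: 0.0002
grasp_force: 0.0
```

>>> move_arm([
  [[0,0,0],0],
  [[0,0,0],0],
])

```text
time_s: 2.35
ee_pos: [0.5976, 0.1427, 0.2052]
eef_rot: [-3.141, -0.0, 1.774]
ft_force: [0.8, -1.0, 0.2]
opening: 0.0003
grasp_force: 0.0
```

Run:
```python
from h import *
o=get_obs();print(o['time_s'],o['ee_pos'],o['eef_rot'],o['opening'],o['joints'],o['ft_force'])
im=camera("wrist");cv2.imwrite('pics/w1.png',im[:,:,::-1]);im=camera("top");cv2.imwrite('pics/t1.png',im[:,:,::-1])
```

```text
2.35 [0.59761511 0.14272676 0.20518087] [-3.14107575e+00 -8.11265917e-05  1.77385992e+00] 0.0003426847078656278 [ 5.01319176e-02  1.63923063e-01  1.65237257e+00  1.48049729e-06
  1.32582025e+00 -1.52932053e-01] [ 0.82299625 -1.03652928  0.21957876]
```

View pics/w1.png

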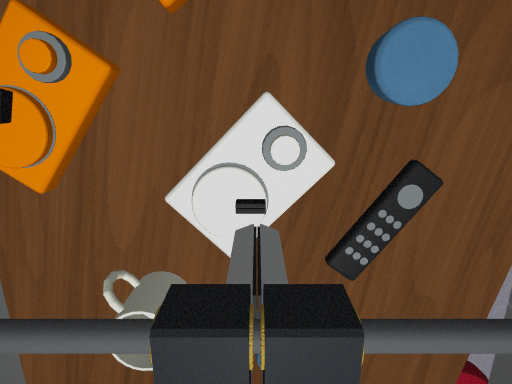

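Wrist view: the fin is at (251,206), the dial disc at about (230,201) and the key at about (285,150). The shut fingertips are just below the fin, near (257,228). I'll refine the positions from this view.

```bash
cat >> h.py <<'E'
from scipy.spatial.transform import Rotation as Ro
def T_of(pos,rot):
    T=np.eye(4);T[:3,:3]=Ro.from_euler('xyz',rot).as_matrix();T[:3,3]=pos;return T
E
python3 - <<'E'
from h import *
T=T_of([.59762,.14273,.20518],[-3.14108,0,1.77386])
im=cv2.imread('pics/w1.png');m=((im.min(2)>95)&(im.max(2).astype(int)-im.min(2)<40)).astype(np.uint8)
m[240:]=0;m[:,:140]=0;m[:,345:]=0
c=max(cv2.findContours(m,0,cv2.CHAIN_APPROX_NONE)[0],key=cv2.contourArea)
print(cv2.boundingRect(c))
# fin: dark in window
s=im[195:218,230:272];d=(s.max(2)<90);v,u=np.nonzero(d);u=u+230;v=v+195
print(u.min(),u.max(),v.min(),v.max())
# top face = brighter/less dark; print column profile
print(im[196:220,251].max(1))
print(im[204,230:272].max(1))
for n,q,z in(('fin near-bot tipR',(u.max()+.5,199.5),.0595),('fin topL',(u.min()-.5,199.5),.0595),('disc',(230,201),.0435),('key',(285,150),.052),
 ('cornerTop',(267,93),.03),('cR',(334,163),.03),('cL',(166,199),.03)):
    print(n,q,ray("wrist",q,z,T).round(4))
E
```

```text
(165, 92, 170, 148)
236 265 199 212
[217 219 217  51  18  22  18  26  50  50  56  59  21  52  53  53  52  99
 216 216 218 218 217 218]
[216 218 218 217 216 137  52  51  49  53  52  52  52  50  53  49  50  54
  53  49  49  50  50  51  47  46  48  50  50  54  53  52  52  48  49  97
 200 120 203 217 218 218]
fin near-bot tipR (np.float64(265.5), 199.5) [0.6103 0.1237 0.0595]
fin topL (np.float64(235.5), 199.5) [0.5795 0.1174 0.0595]
disc (230, 201) [0.5739 0.1093 0.0435]
key (285, 150) [0.6194 0.1775 0.052 ]
cornerTop (267, 93) [0.5901 0.2289 0.03  ]
cR (334, 163) [0.6783 0.1715 0.03  ]
cL (166, 199) [0.5017 0.0923 0.03  ]
```

Run:
```python
from h import *
T=T_of([.59762,.14273,.20518],[-3.14108,0,1.77386])
for z,q in((.0595,(265.5,208)),(.0595,(235.5,208)),(.0595,(251,203.5)),(.0595,(251,212.6)),(.0435,(251,198.5))):
    print(q,ray("wrist",q,z,T).round(4))
im=cv2.imread('pics/w1.png').max(2)
for c in (238,241,245,256,260,263): print(c,im[197:216,c])
th=np.deg2rad(11.6);a=np.array([np.cos(th),np.sin(th)])
t=ray("wrist",(265.5,208),.0595,T)[:2];print('axis',t-.04*a)
yaw=T[:3,:3]
# push plan: arc shift per row, delta deg, TCP fin-frame (30,14)mm
for dd in (4,6,8):
    d=np.deg2rad(dd);p=np.array([.030,.014]);R=np.array([[np.cos(d),np.sin(d)],[-np.sin(d),np.cos(d)]])
    s=R@p-p;print(dd,'tool x',s[1],'tool y',s[0],'turn',d)  # tool x=+fin y, tool y=+fin x
```

```text
(265.5, 208) [0.6122 0.1145 0.0595]
(235.5, 208) [0.5813 0.1081 0.0595]
(251, 203.5) [0.5963 0.1163 0.0595]
(251, 212.6) [0.5983 0.1064 0.0595]
(251, 198.5) [0.5959 0.1168 0.0435]
238 [217 216  59  16  19  14  26  49  54  51  53  24  46  54  52  53 100 217
 217]
241 [217 218  59  14  17  17  25  52  49  51  58  24  42  50  51  52 100 217
 217]
245 [217 218  56   4  22  17  25  49  55  55  54  13  42  57  53  52  99 216
 216]
256 [218 218  54  14   9  16  30  48  52  52  57  22  45  45  51  57  93 218
 217]
260 [217 217  60  20   9  24  30  53  48  55  58  23  49  50  52  58 100 216
 218]
263 [217 218  59  17  12  17  24  48  51  51  59  23  46  48  56  53  97 215
 216]
axis [0.57306236 0.10649307]
4 tool x -0.0021267975086862196 tool y 0.0009035121402124792 turn 0.06981317007977318
6 tool x -0.0032125473628737793 tool y 0.0012990553467953497 turn 0.10471975511965978
8 tool x -0.004311440066419979 tool y 0.0016564654756880265 turn 0.13962634015954636
```

>>> move_arm([
  [[0,0,0.04],0],
  [[0,0,0.04],0],
  [[0,0,0.04],0],
  [[0,0,0.025],0],
  [[0,0,0.011],0],
  [[0,0,0],0],
  [[-0.004,0,0],0],
  [[-0.004,0,0],0],
  [[-0.003,0,0],0],
  [[0,0,0],0],
])

```text
time_s: 3.45
ee_pos: [0.6009, 0.1315, 0.0506]
eef_rot: [3.14, 0.0, 1.77]
ft_force: [-0.4, -0.4, -0.7]
opening: 0.0006
grasp_force: 0.0
```

>>> move_arm([
  [[-0.0015,0,0],0],
  [[-0.0015,0,0],0],
  [[-0.001,0,0],0],
  [[0,0,0],0],
])

```text
time_s: 3.85
ee_pos: [0.6008, 0.128, 0.0494]
eef_rot: [-3.142, 0.0, 1.771]
ft_force: [0.1, -1.4, 0.1]
opening: 0.0004
grasp_force: 0.0
```

>>> move_arm([
  [[-0.001,0,0],0],
  [[-0.0005,0,0],0],
  [[0,0,0],0],
])

```text
time_s: 4.15
ee_pos: [0.601, 0.1269, 0.0494]
eef_rot: [-3.142, -0.001, 1.771]
ft_force: [0.0, 1.4, 0.1]
opening: 0.0006
grasp_force: 0.8
```

>>> move_arm([
  [[-0.001,0,0],0],
  [[0,0,0],0],
])

```text
time_s: 4.35
ee_pos: [0.6011, 0.1262, 0.0494]
eef_rot: [3.142, -0.001, 1.771]
ft_force: [-0.4, 4.2, 0.4]
opening: 0.0004
grasp_force: 2.1
```

>>> move_arm([
  [[-0.001,0,0],0],
  [[0,0,0],0],
])

```text
time_s: 4.55
ee_pos: [0.6013, 0.1256, 0.0495]
eef_rot: [3.141, -0.002, 1.77]
ft_force: [-0.5, 5.7, 0.8]
opening: 0.0005
grasp_force: 3.0
```

>>> move_arm([
  [[-0.00167,0.00066,0],0.0524],
  [[-0.00167,0.00066,0],0.0524],
  [[-0.00167,0.00066,0],0.0524],
  [[-0.00167,0.00066,0],0.0524],
  [[-0.00167,0.00066,0],0.0524],
  [[-0.00167,0.00066,0],0.0524],
  [[-0.00167,0.00066,0],0.0524],
  [[-0.00167,0.00066,0],0.0524],
])

```text
time_s: 5.35
ee_pos: [0.6069, 0.1125, 0.0495]
eef_rot: [-3.141, -0.002, 1.349]
ft_force: [0.4, 7.7, 0.4]
opening: 0.0006
grasp_force: 3.5
```

```bash
cat >> h.py <<'E'
def report(tag):
    o=get_obs();A=np.array([.5731,.1065]);yaw=o['eef_rot'][2];f=yaw-np.pi/2
    r=np.array(o['ee_pos'][:2])-A;c,s=np.cos(f),np.sin(f)
    print('tool-fin angle',np.rad2deg(f).round(1),'turned',(11.6-np.rad2deg(f)).round(1),'p mm',(1e3*np.array([c*r[0]+s*r[1],-s*r[0]+c*r[1]])).round(1),'z',o['ee_pos'][2].round(4),'F',np.round(o['ft_force'],1),o['time_s'],'yaw',round(yaw,4))
    im=camera("wrist");cv2.imwrite(f'pics/{tag}.png',im[:,:,::-1]);im=camera("top");cv2.imwrite(f'pics/{tag}t.png',im[:,:,::-1])
E
python3 -c "
from h import *
report('a1')"
```

```text
tool-fin angle -12.7 turned 24.3 p mm [31.6 13.3] z 0.0495 F [0.4 7.7 0.4] 5.35 yaw 1.3487
```

View pics/a1.png

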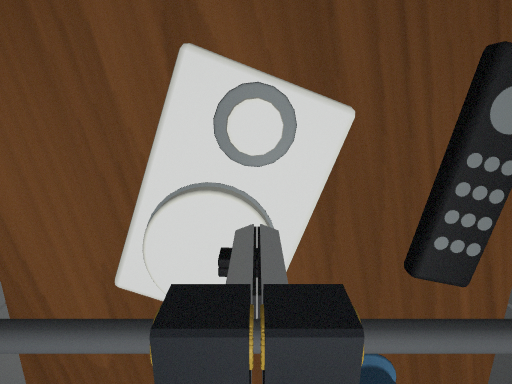

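The wrist view shows the fin, at about (223,262), against the fingers, and the tool tracks the arc. I'll continue the arc.

>>> move_arm([
  [[-0.00167,0.00066,0],0.0524],
  [[-0.00167,0.00066,0],0.0524],
  [[-0.00167,0.00066,0],0.0524],
  [[-0.00167,0.00066,0],0.0524],
  [[-0.00167,0.00066,0],0.0524],
  [[-0.00167,0.00066,0],0.0524],
  [[-0.00167,0.00066,0],0.0524],
])

```text
time_s: 6.15
ee_pos: [0.6073, 0.0993, 0.0495]
eef_rot: [3.141, -0.002, 0.982]
ft_force: [1.3, 6.5, -1.9]
opening: 0.0005
grasp_force: 2.7
```

```bash
python3 -c "
from h import *
report('a2')"
```

```text
tool-fin angle -33.7 turned 45.3 p mm [32.5 13. ] z 0.0495 F [ 1.3  6.5 -1.9] 6.15 yaw 0.9821
```

>>> move_arm([
  [[-0.00167,0.00066,0],0.0524],
  [[-0.00167,0.00066,0],0.0524],
  [[-0.00167,0.00066,0],0.0524],
  [[-0.00167,0.00066,0],0.0524],
  [[-0.00167,0.00066,0],0.0524],
  [[-0.00167,0.00066,0],0.0524],
  [[-0.00167,0.00066,0],0.0524],
])

```text
time_s: 6.95
ee_pos: [0.6028, 0.0868, 0.0495]
eef_rot: [3.141, -0.001, 0.616]
ft_force: [1.1, 3.9, -1.7]
opening: 0.0004
grasp_force: 1.4
```

```bash
python3 -c "
from h import *
report('a3')"
```

```text
tool-fin angle -54.7 turned 66.3 p mm [33.2 12.9] z 0.0495 F [ 1.1  3.9 -1.7] 6.95 yaw 0.6157
```

```bash
python3 -c "
from h import *
s=camera('side')[:,:,::-1]
w=cv2.imread('pics/a3.png');t=cv2.imread('pics/a3t.png')
a=cv2.resize(s[150:240,200:290],(400,400),interpolation=2);b=w[84:384,106:406]
b=cv2.resize(b,(400,400));cv2.imwrite('pics/c3.png',np.hstack([a,b]))"
```

```text
(no output)
```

View pics/c3.png

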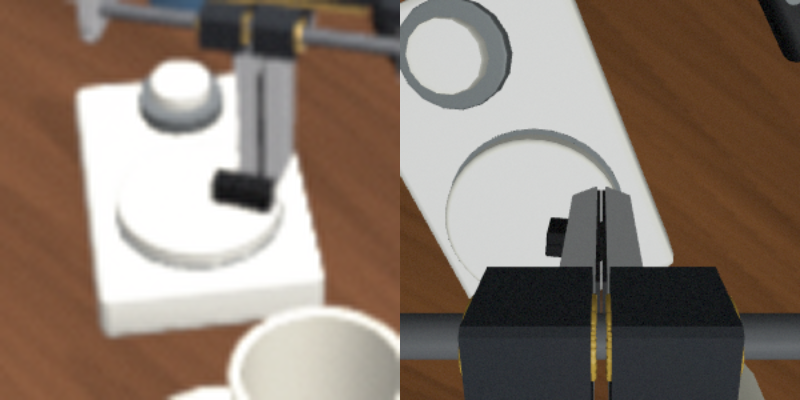

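The side view shows the fin pointing the expected way, at about (248,191)-(260,193) px, with the finger behind it. Now the last click, more slowly.

>>> move_arm([
  [[-0.00175,0.00062,0],0.0524],
  [[-0.00175,0.00062,0],0.0524],
  [[-0.00175,0.00062,0],0.0524],
  [[-0.00175,0.00062,0],0.0524],
  [[0,0,0],0],
])

```text
time_s: 7.6
ee_pos: [0.5975, 0.081, 0.0494]
eef_rot: [3.141, 0.001, 0.41]
ft_force: [0.1, 0.4, 0.1]
opening: 0.0004
grasp_force: 0.0
```

```bash
python3 -c "
from h import *
report('a4')"
```

```text
tool-fin angle -66.5 turned 78.1 p mm [33.1 12.3] z 0.0494 F [0.1 0.4 0.1] 7.6 yaw 0.4098
```

No force now, so the fin has snapped ahead. I'll back off, rise and check.

>>> move_arm([
  [[0.008,0,0],0],
  [[0.012,0,0],0],
  [[0,0,-0.03],0],
  [[0,0,-0.04],0],
  [[0,0,-0.04],0],
  [[0,0,-0.04],0],
  [[0,0,0],0],
  [[0,0,0],0],
])

```text
time_s: 8.5
ee_pos: [0.6169, 0.0896, 0.2006]
eef_rot: [3.14, -0.002, 0.409]
ft_force: [-0.4, 1.0, 0.4]
opening: 0.0006
grasp_force: 0.0
```

Run:
```python
from h import *
o=get_obs();print(o['ee_pos'],o['eef_rot']);np.save('p5.npy',np.r_[o['ee_pos'],o['eef_rot']])
report('a5')
cv2.imwrite('pics/a5s.png',camera('side')[:,:,::-1])
```

```text
[0.61692183 0.08956916 0.2005722 ] [ 3.14038101e+00 -1.94585688e-03  4.09141747e-01]
tool-fin angle -66.6 turned 78.2 p mm [33.  33.5] z 0.2006 F [-0.4  1.   0.4] 8.5 yaw 0.4091
```

View pics/a5.png

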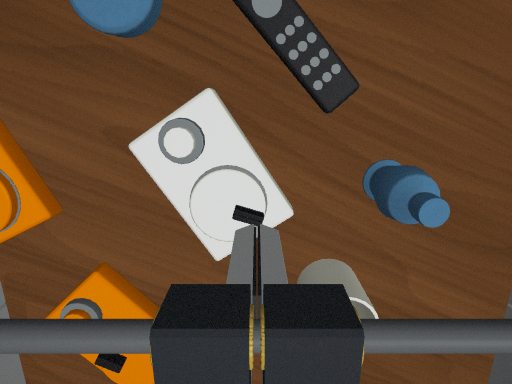

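The fin at (248,215) is tilted about 17° from the tool's y axis, so it has turned about 95°. I'll quantify that and re-measure the key at about (182,141).

Run:
```python
from h import *
p=np.load('p5.npy');T=T_of(p[:3],p[3:])
im=cv2.imread('pics/a5.png').max(2)
y0,x0=202,228;s=im[y0:226,x0:268]<110;v,u=np.nonzero(s)
r=cv2.minAreaRect(np.c_[u+x0,v+y0].astype(np.float32));print(r)
# rear face bottom edge & seam lines: upper edge of dark per column
top=[(c,(np.argmax(im[y0:226,c]<110)+y0)) for c in range(238,260)]
P=np.array([ray("wrist",(c,a-.5),.0435,T)[:2] for c,a in top])
vx,vy,_,_=cv2.fitLine(P.astype(np.float32),cv2.DIST_HUBER,0,.01,.01).ravel()
a=np.rad2deg(np.arctan2(vy,vx));print('fin world angle',a,'turned',11.6-a, 191.6-a)
# key: bright inner disc
m=(im>150).astype(np.uint8);m[:,:150]=0
k=np.zeros_like(m);k[115:168,155:208]=((im>150))[115:168,155:208]
n,lab,st,ce=cv2.connectedComponentsWithStats(k,connectivity=4)
l=lab[141,181];print(st[l],ce[l]);K=ray("wrist",ce[l],.052,T);print('key',K)
A=T[:3,:3].T@(np.r_[K[:2],.2]-T[:3,3]);print('in tool',A)
```

```text
((248.30734252929688, 216.1422119140625), (31.320920944213867, 15.995699882507324), 16.699243545532227)
fin world angle -83.671715 turned 95.27171 275.27173
[163 127  32  31 747] [178.4832664  142.05354752]
key [0.62013185 0.17659662 0.052     ]
in tool [ 0.03756533 -0.07856814  0.00055011]
```

The dial turned 95.3°, which is four clicks (96°). Next is the key.

>>> move_arm([
  [[0.019,-0.0395,0],0],
  [[0.019,-0.0395,0],0],
  [[0,0,0.04],0],
  [[0,0,0.04],0],
  [[0,0,0.04],0],
  [[0,0,0.02],0],
  [[0,0,0],0],
  [[0,0,0.004],0],
  [[0,0,0.003],0],
  [[0,0,0],0],
])

```text
time_s: 9.65
ee_pos: [0.6201, 0.1771, 0.0533]
eef_rot: [3.141, -0.001, 0.408]
ft_force: [-0.0, 0.4, 0.2]
opening: 0.0003
grasp_force: 0.0
```

>>> move_arm([
  [[0,0,0.001],0],
  [[0,0,0.001],0],
  [[0,0,0.001],0],
  [[0,0,0],0],
])

```text
time_s: 10.05
ee_pos: [0.6203, 0.1772, 0.0502]
eef_rot: [3.141, -0.002, 0.408]
ft_force: [0.3, 0.4, 2.3]
opening: 0.0006
grasp_force: 1.3
```

>>> move_arm([
  [[0,0,0.001],0],
  [[0,0,0.001],0],
  [[0,0,0.001],0],
  [[0,0,0],0],
])

```text
time_s: 10.45
ee_pos: [0.6203, 0.1772, 0.0469]
eef_rot: [3.141, -0.002, 0.408]
ft_force: [1.7, -0.6, 4.3]
opening: 0.0006
grasp_force: 2.2
```

>>> move_arm([
  [[0,0,0.001],0],
  [[0,0,0.001],0],
  [[0,0,0],0],
  [[0,0,0],0],
])

```text
time_s: 10.85
ee_pos: [0.6203, 0.1772, 0.0461]
eef_rot: [3.141, -0.001, 0.409]
ft_force: [-1.1, -0.4, 11.9]
opening: 0.0002
grasp_force: 5.5
```

The key has bottomed at z 0.046, with 12 N. I'll press slightly more, then retreat.

>>> move_arm([
  [[0,0,0.0007],0],
  [[0,0,0],0],
  [[0,0,0],0],
])

```text
time_s: 11.15
ee_pos: [0.6204, 0.1772, 0.0461]
eef_rot: [3.141, -0.001, 0.409]
ft_force: [-2.5, -0.9, 14.3]
opening: 0.0002
grasp_force: 7.2
```

>>> move_arm([
  [[0,0,-0.004],0],
  [[0,0,-0.006],0],
  [[0,0,-0.02],0],
  [[0,0,-0.04],0],
  [[0,0,-0.04],0],
  [[0,0,-0.045],0],
  [[0.03,0.03,0],0],
  [[0.02,0.02,0],0],
  [[0,0,0],0],
  [[0,0,0],0],
])

```text
time_s: 12.15
ee_pos: [0.684, 0.1509, 0.1967]
eef_rot: [-3.14, 0.004, 0.408]
ft_force: [0.5, -0.1, 0.4]
opening: 0.0003
grasp_force: 0.0
```

Run:
```python
from h import *
o=get_obs();T=T_of(o['ee_pos'],o['eef_rot']);report('a6')
s=camera('side')[:,:,::-1]
cv2.imwrite('pics/c6.png',np.hstack([cv2.imread('pics/a6.png')[:,60:460],cv2.resize(s[130:270,190:336],(400,384))]))
```

```text
tool-fin angle -66.6 turned 78.2 p mm [  3.2 119.4] z 0.1967 F [ 0.5 -0.1  0.4] 12.15 yaw 0.408
```

View pics/c6.png

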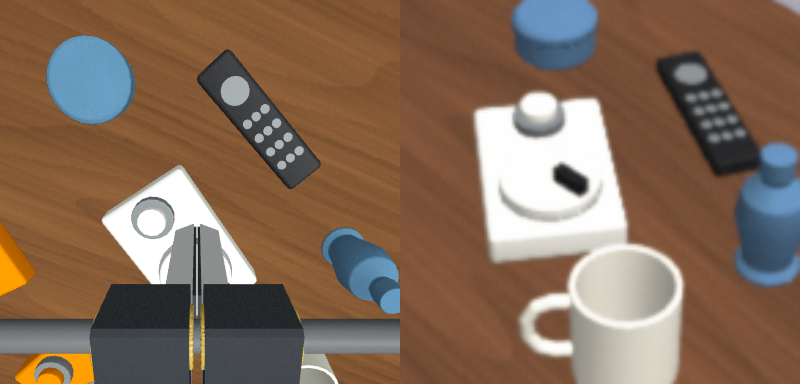

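The key stands up again at about (540,105), the fin still points as before at about (571,178), and the bystanders haven't moved. I'm handing it in.

```bash
python3 -c "
from cell import *
print(finish_job())"
```

```text
the job is handed in; nothing more can be done
None
```

I handed the job in at about 12 s: the dial turned 95.3° clockwise by my measurement (four clicks is 96°), then the save key was pressed fully in (z 0.046 m, 14 N) and came back up; the tin, flask, remote and mug look unmoved in the pictures.

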